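# Set the vanity back out after wiping

### The arm

A 6-joint arm with a two-finger parallel gripper is mounted at the origin on the work surface. World frame = base frame: x ahead of the robot, y to its left, z up, the work surface at z = 0. Lengths are in m, angles in rad, forces in N, time in s.
With the tool pointing down it reaches from about 0.375 to 0.9 m from the base axis. Payload 3.1 kg.
Tool frame: the origin (TCP) lies on the centre line of the jaws, within the pads' length; the fingertips stand 14 mm ahead of it and the grasp point (between the pads) lies 5 mm behind it; z points along the fingers, y is the line along which they close (so a half turn about z gives the same grasp; the last joint's range is limited). The gripper opens to 87 mm and grips with 3 to 60 N. Pads are 19 mm wide; open, the fingers measure 117 mm over their backs; the gripper's body (75 mm by 190 mm) begins 51 mm behind the grasp point.
Start: joints at [1.018, 0.527, 1.433, -0, 1.181, -0.178], TCP at [0.229, 0.582, 0.237] pointing down, gripper open.
Joint ranges: [-3.08, 3.08], [-0.75, 2.2], [0.22, 2.44], [-1.43, 4.57], [0, 2.65], [-2.85, 2.85]. Speed limits (rad/s): [2.79, 2.79, 3.14, 3.14, 3.14, 3.14].

### API

Orientations are given as a rotation vector (axis times angle).
In Python, from workcell import r, imaging, ticket gives the robot as it stands.
- The arm moves only by the tool carry_out, never from a script. Its argument "rows" is a list of rows, each an object of numbers: "hand": the opening, from 0 (shut) to 1 (fully open); "x", "y", "z": the shift along the tool's x, y, z in mm; "roll": the turn about the tool's z in degrees. In form: [{"hand": .., "x": .., "y": .., "z": .., "roll": ..}, ...]. A call has 1 to 5 rows; each row is the pose to reach, as a shift and turn from the pose commanded when the call began, along the tool's axes at that moment; what a row does not reach only later rows make up. A row lasts 1/10 s, in which the tool goes at most 50 mm and 8.59 degrees, less where a joint would pass 70% of its speed; a pose out of reach is approached as far as the arm can. A call with a gripper value outside its range is refused whole. The fingers move at their own pace and stop on an object; the grip force is fixed at half the most. Time passes only in rows, so rows that repeat a pose let the fingers close. It gives the time, the measured TCP pose, the force, the opening and the grip force at its end, in the units of the state.
- r.observe(): the state, without advancing time (a new reading comes with each control period).
- imaging.read_camera(name): name is "scene" or "top"; returns a dict with "pixels" (384x512x3 uint8, red, green, blue), "z_map" (384x512 float32, m along the optical axis (not along the pixel's ray), 0 where there is no reading), "intrinsics" (3x3 intrinsics, pixels), "D" ([k1, k2, p1, p2, k3] as OpenCV has them; the pictures are not rectified), "extrinsics" (4x4, takes a point from world to camera coordinates). Camera axes: x right, y down, z forward; pixel columns grow to the right and rows downward; lengths in m; the calibration is good to about 2 mm. A picture is of the moment at which its call begins.
- ticket.close_job(): hands the job in; it is judged then, once.
The state is a dict: "clock": time; "joint_pos": joint angles; "joint_vel": joint speeds; "joint_torque": joint torques, N m; "ee_pos": TCP position; "ee_rot": TCP orientation; "wrist_force": force on the tool from outside, world axes, zero at the start; "torque": the same for the moment, N m; "gripper_width": opening from 0.0 (shut) to 1.0 (fully open); "grasp_force": force on a finger pad.
Only numpy, scipy, OpenCV 4.12 (cv2) and the standard library are available. Lean on these libraries where they do the work, as an engineer would, in place of code of your own. Each camera call takes 0.05 s, during which the arm holds its last target. There are 200 camera calls.

### The job

The vanity top has just been wiped and everything was piled up on the two trays, so take the pile apart and set each thing back upright in the middle of its own place: the lens case on the ribbed stone drying slab, the ring dish on the round cork coaster, the aluminium box lengthwise on the little wooden riser, and the empty pale blue tray lengthwise on the rubber mat. Leave the white tray standing where it is, and do not drop the ceramic dish.

Things in the scene. Friction and masses are not known exactly. Their poses are not given: they have to be found in the camera images.
- lens_case: White twist-cap contact lens case: two round knurled caps, 25 mm diameter, side by side, joined by a bridge 22 mm wide; 53 x 25 x 20 mm high overall. Starts on top of the pile, lying in the ring dish, 12 mm above the rim of the dish. Loose, about 20 g. Origin: centre of its underside; x along its length (cap to cap), y across, z up. Grip it across y.
- ring_dish: Low round sage ceramic ring dish, 66 mm outer diameter, 12 mm high, wall and floor 4 mm thick; its outside is vertical from 3 mm above the underside up to the rim. Starts on the lid of the aluminium box, overhanging its long sides by about 9 mm. Loose, about 80 g. Origin: centre of its underside; z up.
- metal_box: Small aluminium box with a flip lid (magnetically shut, it stays shut), 92 long x 48 wide x 28 mm high, hinge and finger tab on the short ends. It starts in the pale blue tray, rising 15 mm above that tray's rim. Loose, about 150 g. Origin: centre of its underside; x along its length, y across, z up. Grip it across its width (y).
- blue_tray: Pale blue plastic stacking tray, 150 x 62 x 22 mm high: two runners below (z 0 to 6 mm, 48 mm over their outsides), open tray body from z 6 to 22 mm, walls 3 mm, inner floor at z 9 mm. Starts on the white tray, runners between its long walls, body resting on its rim. Loose, about 70 g. Origin: centre of the underside of the runners; x along its length, y across, z up. Grip its outside across y.
- white_tray: White polypropylene tray at the bottom of the pile, 190 long x 60 wide x 32 mm high, 4 mm walls, open on top, its ends showing beyond the blue tray. Loose, about 160 g; it stays where it stands. Origin: centre of its underside; x along its length, y across, z up.
- slab: Place of the lens case: flat grey stone drying slab with ribs, 120 x 80 x 9 mm, fixed. Origin: centre of its underside, its top at z 9 mm; x along its length, y across, z up.
- coaster: Place of the ring dish: round cork coaster, 96 mm diameter, 6 mm thick, fixed. Origin: centre of its underside; z up.
- riser: Place of the aluminium box: low wooden riser (a small board on two cheeks), top 130 x 88 mm, 32 mm high, fixed. Origin: centre of its underside, at the level of the table, its top at z 32 mm; x along its length, y across, z up.
- mat: Place of the blue tray: dark ribbed rubber mat, 184 x 94 x 3 mm, fixed. Origin: centre of its underside; x along its length, y across, z up.
Mind the look-alikes: they are no part of the job. What is meant by the ring_dish is not pink or purple, and is the larger of those in its own colour.

How it is judged:
By the outcome, as a careful person would: the job done as asked, in the order asked, and still so for the second after the job is handed in, with the robot touching nothing.
It also fails if it takes over 128 s, if anything falls off the work surface, if the arm or the gripper's body presses on something with over 40 N, if the wrist force passes 120 N, or if a joint passes its speed limit or range.

## Working session

There is one attempt and no reset: what is moved stays moved. The work goes in short steps, Python scripts to look and compute and a tool call to move; the robot and the scene stay as the last step left them, time stands still between calls to the robot, and variables do not carry over. Pictures are saved under pics/ and viewed, at most 14 in all, crops included, and the job is handed in when it is done.

Besides the shell and the picture viewer there is one more tool, called after ">>>" as name(argument=value, ...), one argument or row to a line, values as JSON. carry_out: Moves the arm, as the interface text tells. Its arguments: {"type":"object","properties":{"rows":{"type":"array"}},"required":["rows"]}

```bash
mkdir -p pics
cat > h.py <<'E'
import numpy as np, cv2
from workcell import r, imaging, ticket
def cam(n):
    c=imaging.read_camera(n); c={k:np.asarray(v) for k,v in c.items()}; return c
def cloud(c):
    z=c['z_map'].astype(float); h,w=z.shape
    u,v=np.meshgrid(np.arange(w),np.arange(h))
    p=cv2.undistortPoints(np.stack([u,v],-1).reshape(-1,1,2).astype(float),c['intrinsics'].astype(float),c['D'].astype(float)).reshape(h,w,2)
    P=np.dstack([p*z[...,None],z]); E=c['extrinsics']
    W=(P-E[:3,3])@E[:3,:3]
    W[z==0]=np.nan
    return W
def save(c,n,box=None,s=1):
    im=c['pixels'][...,::-1]
    if box: im=im[box[1]:box[3],box[0]:box[2]]
    cv2.imwrite('pics/'+n,cv2.resize(im,None,fx=s,fy=s,interpolation=cv2.INTER_CUBIC))
E
python3 - <<'E'
from h import *
for n in ('top','scene'):
    c=cam(n); save(c,n+'0.png',s=1.5); np.save(n+'0.npy',cloud(c)); np.save(n+'0rgb.npy',c['pixels'])
    print(n, c['extrinsics'].round(3).tolist(), c['intrinsics'].tolist())
print(r.observe())
E
```

```text
top [[0.027, -1.0, 0.006, -0.02], [-0.982, -0.027, -0.188, 0.563], [0.188, -0.001, -0.982, 0.904], [0.0, 0.0, 0.0, 1.0]] [[421.29152738175304, 0.0, 251.64856081209638], [0.0, 421.29152738175304, 179.78818512736976], [0.0, 0.0, 1.0]]
scene [[-0.108, 0.994, 0.006, 0.057], [0.699, 0.081, -0.711, -0.337], [-0.707, -0.073, -0.703, 1.551], [0.0, 0.0, 0.0, 1.0]] [[385.76113862334273, 0.0, 263.133753559802], [0.0, 385.76113862334273, 193.45900689021013], [0.0, 0.0, 1.0]]
{'clock': 0.1, 'joint_pos': array([ 1.01747577e+00,  5.28365880e-01,  1.43374173e+00, -3.06280841e-05,
        1.18140493e+00, -1.78513646e-01]), 'joint_vel': array([-2.68522108e-04, -1.90890869e-03, -2.87623733e-03, -1.68243302e-05,
       -2.36300542e-04,  1.28176461e-04]), 'joint_torque': array([ 9.22555387e-05, -4.40990174e+01, -1.77151126e+01,  6.35213591e-02,
        5.34217141e-02, -6.35743345e-05]), 'ee_pos': array([0.22846651, 0.58108203, 0.23568428]), 'ee_rot': array([-5.85163968e-01, -3.08594069e+00,  2.83141695e-03]), 'wrist_force': array([-0.18758721,  0.51039517,  0.69461189]), 'torque': array([-0.01907149,  0.02652209,  0.03996235]), 'grasp_force': 0.0, 'gripper_width': 0.9998720050033788}
```

View pics/top0.png

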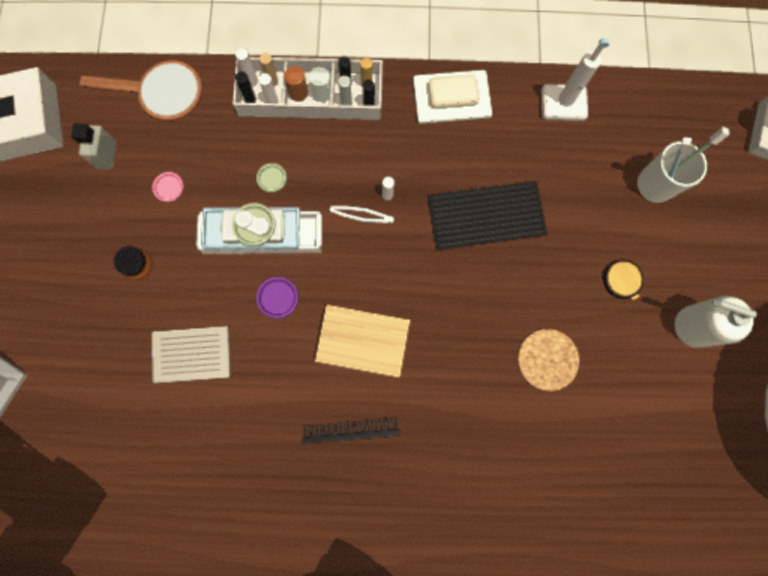

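View pics/scene0.png

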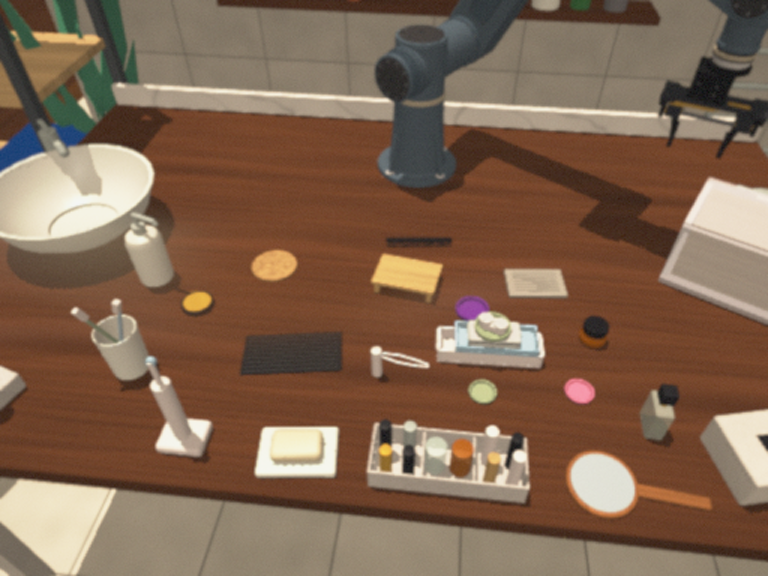

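The top view (1.5× pixels) shows the pile at (258,228), slab (190,354), riser (363,341), coaster (549,360) and mat (487,214). The small green dish (271,177), purple dish (277,297) and tweezers (360,213) lie close to the pile.

```bash
cat >> h.py <<'E'
def rect(W,m,name):
    P=W[m]; P=P[~np.isnan(P).any(1)]
    (c,s,a)=cv2.minAreaRect((P[:,:2]*1000).astype(np.float32))
    if s[0]<s[1]: s=s[::-1]; a+=90
    a=(a+90)%180-90
    print(name,'c',np.round(c,1),'size',np.round(s,1),'long-axis deg',round(a,1),'z',np.round(np.percentile(P[:,2]*1000,[5,50,95]),1),'n',len(P))
    return c,s,a
def big(m,seed):
    n,l=cv2.connectedComponents(m.astype(np.uint8)); k=l[seed[1],seed[0]]; return (l==k)&m if k else m&False
def at(W,z,lo,hi,box):
    m=np.zeros(z.shape,bool); x0,y0,x1,y1=box; m[y0:y1,x0:x1]=1
    return m&(z>lo)&(z<hi)
E
python3 - <<'E'
from h import *
W=np.load('top0.npy'); I=np.load('top0rgb.npy'); H=cv2.cvtColor(I,cv2.COLOR_RGB2HSV).astype(int)
z=W[...,2]*1000
def s(x,y): return int(x/1.5),int(y/1.5)
for n,p in dict(table=(430,300),slab=(190,333),coaster=(549,360),riser=(363,341),mat=(487,214),case=(256,228),tray=(311,230)).items():
    u,v=s(*p); print(n,(W[v,u]*1000).round(1),I[v,u],H[v,u])
rect(W,big(at(W,z,5,14,(95,210,160,260)),s(190,333)),'slab')
rect(W,big(at(W,z,3.2,12,(340,213,392,266)),s(549,360)),'coaster')
rect(W,big(at(W,z,26,40,(205,200,280,255)),s(363,341)),'riser')
mk=np.zeros(z.shape,bool); mk[115:170,280:370]=1; mk&=(I.max(2)<50)&(I[...,0].astype(int)-I[...,2]<14)
mk=cv2.morphologyEx(mk.astype(np.uint8),cv2.MORPH_CLOSE,np.ones((5,5)))>0
mk=cv2.morphologyEx(mk.astype(np.uint8),cv2.MORPH_OPEN,np.ones((5,5)))>0
rect(W,mk,'mat')
B=(125,130,220,175)
for n,lo,hi in (('white+',22,110),('blue+',42,110),('box+',56,110),('dish+',70,110),('case+',80,110)): rect(W,at(W,z,lo,hi,B),n)
S=np.load('scene0.npy'); zs=S[...,2]*1000
B=(285,205,370,248)
for n,lo,hi in (('S white+',22,110),('blue+',42,110),('box+',56,110),('dish+',70,110),('case+',80,110)): rect(S,at(S,zs,lo,hi,B),n)
c=np.load('top0rgb.npy')
cv2.imwrite('pics/pile.png',cv2.resize(c[95:220,85:290,::-1],None,fx=3.8,fy=3.8,interpolation=cv2.INTER_CUBIC))
E
```

```text
table [526.9 -87.6  -2.9] [102  63  42] [ 11 150 102]
slab [462.6 287.7   8.3] [217 201 173] [ 19  52 217]
coaster [ 436.3 -276.5    2.9] [211 159 105] [ 15 128 211]
riser [457.4  14.8  28.2] [240 203 133] [ 20 114 240]
mat [ 671.6 -178.6    2.8] [55 52 47] [19 37 55]
case [614.6 179.   86. ] [243 241 227] [ 26  17 243]
tray [635.9 105.7   2.3] [248 250 239] [ 35  11 250]
slab c [430.4 283.7] size [121.3  80.8] long-axis deg -83.9 z [ 5.5  7.8 10.8] n 1624Traceback (most recent call last):
  File "<stdin>", line 8, in <module>
  File "h.py", line 22, in rect
    print(name,'c',np.round(c,1),'size',np.round(s,1),'long-axis deg',round(a,1),'z',np.round(np.percentile(P[:,2]*1000,[5,50,95]),1),'n',len(P))
                                                                                              ~~~~~~~~~~~~~^^^^^^^^^^^^^^^^^^^^^^^
    return _quantile_unchecked(
        a, q, axis, out, overwrite_input, method, keepdims, weights)
    return _ureduce(a,
                    func=_quantile_ureduce_func,
    ...<5 lines>...
                    overwrite_input=overwrite_input,
                    method=method)
    r = func(a, **kwargs)
    result = _quantile(arr,
                       quantiles=q,
    ...<2 lines>...
                       out=out,
                       weights=wgt)
    slices_having_nans = np.isnan(arr[-1, ...])
                                  ~~~^^^^^^^^^
IndexError: index -1 is out of bounds for axis 0 with size 0
```

```bash
cat >> h.py <<'E'
def plane(c,zp):
    "world xy (m) of every pixel on the plane z=zp (m)"
    h,w=c['z_map'].shape; u,v=np.meshgrid(np.arange(w),np.arange(h))
    p=cv2.undistortPoints(np.stack([u,v],-1).reshape(-1,1,2).astype(float),c['intrinsics'].astype(float),c['D'].astype(float)).reshape(h,w,2)
    R,t=c['extrinsics'][:3,:3],c['extrinsics'][:3,3]; o=-R.T@t
    d=np.dstack([p,np.ones((h,w))])@R
    return o+d*((zp-o[2])/d[...,2:])
E
python3 - <<'E'
from h import *
c=cam('top'); I=c['pixels']; H=cv2.cvtColor(I,cv2.COLOR_RGB2HSV).astype(int)
W=cloud(c); z=W[...,2]*1000
def s(x,y): return int(x/1.5),int(y/1.5)
def box(b): m=np.zeros(z.shape,bool); m[b[1]:b[3],b[0]:b[2]]=1; return m
def cl(m,k=3): return cv2.morphologyEx(m.astype(np.uint8),cv2.MORPH_CLOSE,np.ones((k,k)))>0
m=big(box((85,205,165,265))&(H[...,2]>125)&(H[...,1]<110),s(190,333)); rect(plane(c,.009),m,'slab')
m=big(box((330,205,395,270))&(H[...,2]>140),s(549,360)); rect(plane(c,.006),m,'coaster'); 
print(cv2.minEnclosingCircle((plane(c,.006)[m][:,:2]*1000).astype(np.float32)), plane(c,.006)[m].mean(0))
m=big(box((200,195,285,260))&(H[...,2]>185),s(363,341)); rect(plane(c,.032),m,'riser')
m=box((275,110,375,175))&(H[...,1]<85)&(H[...,2]<100); m=cl(m,5);m=cv2.morphologyEx(m.astype(np.uint8),cv2.MORPH_OPEN,np.ones((7,7)))>0; rect(plane(c,.003),m,'mat')
B=(125,125,225,180)
for n,lo,zp in (('white+',22,32),('blue+',40,48),('box+',54,63),('dish+',68,75),('case+',78,87)):
    m=at(W,z,lo,110,B); rect(W,m,n); rect(plane(c,zp/1000),m,'  plane')
cv2.imwrite('pics/pile.png',cv2.resize(I[95:220,85:290,::-1],None,fx=3.8,fy=3.8,interpolation=cv2.INTER_CUBIC))
S=cam('scene'); cv2.imwrite('pics/pile_s.png',cv2.resize(S['pixels'][185:275,275:410,::-1],None,fx=5,fy=5,interpolation=cv2.INTER_CUBIC))
E
```

```text
slab c [430.2 283.8] size [121.9  80.2] long-axis deg -83.7 z [9. 9. 9.] n 1788
coaster c [ 437.1 -275.1] size [95.9 94.9] long-axis deg 45.3 z [6. 6. 6.] n 1338
((437.6418762207031, -274.71954345703125), 48.680519104003906) [ 0.43726857 -0.27463773  0.006     ]
riser c [458.   16.1] size [128.8  87.3] long-axis deg 81.1 z [32. 32. 32.] n 2177
mat c [ 669.3 -178.8] size [180.9  91.6] long-axis deg -80.5 z [3. 3. 3.] n 2635
white+ c [625.8 185. ] size [194.3  66.7] long-axis deg -88.8 z [30.2 48.2 85.7] n 2037
  plane c [632.5 184.8] size [193.4  75.5] long-axis deg -88.4 z [32. 32. 32.] n 2037
blue+ c [625.6 195.5] size [149.8  66.7] long-axis deg -88.8 z [44.7 64.3 86.4] n 1275
  plane c [630.3 194.9] size [149.5  69.5] long-axis deg -88.4 z [48. 48. 48.] n 1275
box+ c [625.4 189.5] size [94.4 65.5] long-axis deg 88.8 z [59.5 67.2 87. ] n 948
  plane c [627.7 187.8] size [94.1 66.1] long-axis deg -88.5 z [63. 63. 63.] n 948
dish+ c [625.3 185.5] size [65.9 62. ] long-axis deg 3.2 z [69.1 78.6 87.9] n 452
  plane c [624.6 185.1] size [65.7 61.2] long-axis deg 3.4 z [75. 75. 75.] n 452
case+ c [624.2 184.4] size [51.8 33.1] long-axis deg 84.4 z [79.1 85.5 88.3] n 232
  plane c [623.2 183.5] size [52.9 33.9] long-axis deg 83.8 z [87. 87. 87.] n 232
```

View pics/pile.png

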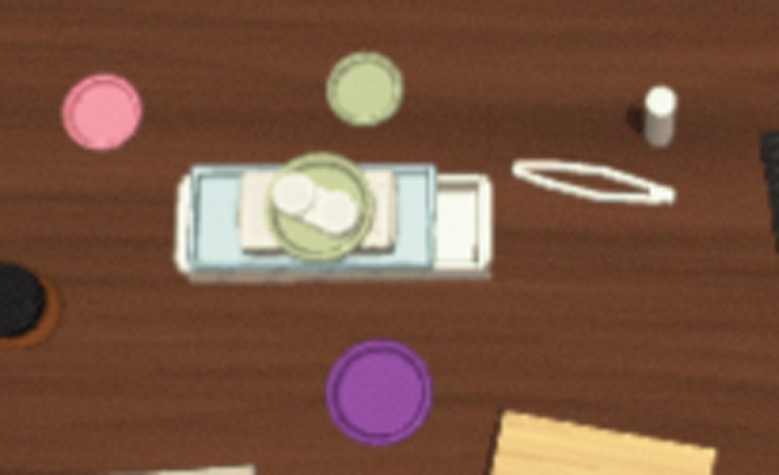

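View pics/pile_s.png

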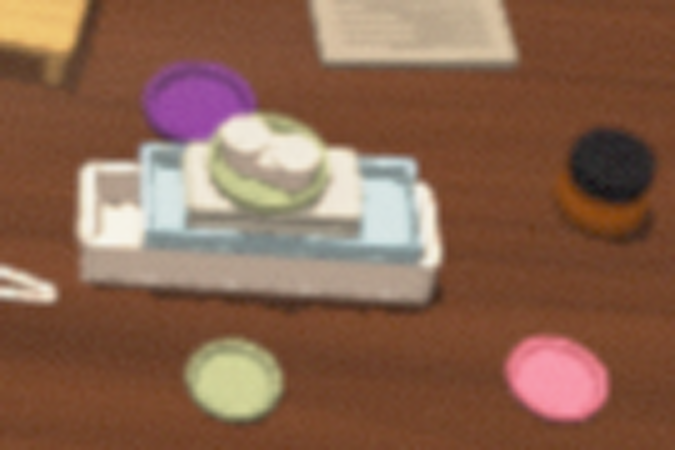

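The case lies diagonally in the dish (caps at crop pixels (293,193) and (340,210)). The dish is on the box, the box is in the blue tray, and the blue tray sits towards the left of the white one. All layers run nearly along world y.

```bash
cat >> h.py <<'E'
from scipy.spatial.transform import Rotation as Ro
def go(x,y,z,a):
    "shift and roll (tool axes, mm, deg) to TCP x,y,z (mm) with closing direction at world angle a (deg, mod 180)"
    s=r.observe(); R=Ro.from_rotvec(s['ee_rot']).as_matrix(); p=s['ee_pos']*1000
    d=R.T@(np.array([x,y,z])-p); cur=np.degrees(np.arctan2(R[1,1],R[0,1]))
    roll=-((a-cur+90)%180-90)
    print('t',s['clock'],'tcp',p.round(1),'closing',round(cur,1),'tilt',round(np.degrees(np.arccos(-R[2,2])),2),'w',round(s['gripper_width']*87,1),'g',np.round(s['grasp_force'],1),'F',np.round(s['wrist_force'],1),'j6',round(s['joint_pos'][5],2))
    print('  -> xyz',d.round(1),'roll',round(roll,1),'(alt',round(roll-180*np.sign(roll),1),')')
E
python3 - <<'E'
from h import *
c=cam('top'); I=c['pixels']; H=cv2.cvtColor(I,cv2.COLOR_RGB2HSV).astype(int); W=cloud(c); z=W[...,2]*1000
P=plane(c,.087)
m=at(W,z,78,110,(125,125,225,180))&(H[...,1]<35)
rect(P,m,'case'); print(P[m].mean(0))
for p in((293,193),(340,210)):
    u,v=85+p[0]/3.8,95+p[1]/3.8; print(P[round(v),round(u)])
rect(plane(c,.075),at(W,z,69,110,(125,125,225,180)),'d')
t=(z>75)&(W[...,0]<1)&(abs(W[...,1])<.45); n,l=cv2.connectedComponents(t.astype(np.uint8))
for k in range(1,n):
    q=W[l==k]*1000
    if len(q)>8: print(np.nanmin(q,0).round(),np.nanmax(q,0).round())
go(624,184,180,-20)
E
```

```text
case c [623.3 184.6] size [52.1 24.3] long-axis deg 67.2 z [87. 87. 87.] n 222
[0.62308688 0.18478259 0.087     ]
[0.62768542 0.19758942 0.087     ]
[0.61919927 0.17016779 0.087     ]
d c [624.6 185.2] size [65.7 61.2] long-axis deg 3.4 z [75. 75. 75.] n 437
[ 851. -324.   75.] [ 882. -296.  212.]
[882. 209.  75.] [904. 228.  99.]
[882. 173.  75.] [901. 192.  86.]
[885.  51.  75.] [905.  68.  84.]
[885.  20.  75.] [892.  28.  79.]
[849. 208.  75.] [867. 226.  89.]
[843. 170.  75.] [863. 188.  94.]
[845.  47.  76.] [865.  66.  90.]
[845.  10.  75.] [863.  29.  83.]
[744. 442.  78.] [768. 450. 104.]
[ 728. -450.   99.] [ 741. -427.  179.]
[ 699. -450.   75.] [ 763. -426.  103.]
[607. 160.  75.] [643. 214.  92.]
t 0.25 tcp [228.6 581.3 236.1] closing 68.5 tilt 0.06 w 87.1 g 0.0 F [0.7 0.3 0.1] j6 -0.18
  -> xyz [-513.4 -225.    56.2] roll 88.5 (alt -91.5 )
```

>>> carry_out(
  rows=[
    {"hand": 1, "x": -43, "y": -19, "z": 4, "roll": 8},
    {"hand": 1, "x": -86, "y": -38, "z": 8, "roll": 16},
    {"hand": 1, "x": -129, "y": -57, "z": 12, "roll": 24},
    {"hand": 1, "x": -172, "y": -76, "z": 16, "roll": 32},
    {"hand": 1, "x": -215, "y": -95, "z": 20, "roll": 40},
  ],
)

```text
clock: 0.75
ee_pos: [0.3951, 0.4131, 0.2164]
ee_rot: [1.613, 2.696, 0.0]
wrist_force: [0.3, 0.5, 0.5]
gripper_width: 1.0
grasp_force: 0.0
```

```bash
python3 -c "
from h import *
go(623.5,184.5,180,-22)"
```

```text
t 0.75 tcp [395.1 413.1 216.4] closing 28.2 tilt 0.01 w 87.0 g 0.0 F [0.3 0.5 0.5] j6 0.12
  -> xyz [-309.5   93.2   36.4] roll 50.2 (alt -129.8 )
```

>>> carry_out(
  rows=[
    {"hand": 1, "x": -45, "y": 13, "z": 5, "roll": 8},
    {"hand": 1, "x": -90, "y": 27, "z": 10, "roll": 16},
    {"hand": 1, "x": -135, "y": 40, "z": 15, "roll": 24},
    {"hand": 1, "x": -180, "y": 54, "z": 20, "roll": 32},
    {"hand": 1, "x": -225, "y": 68, "z": 25, "roll": 40},
  ],
)

```text
clock: 1.25
ee_pos: [0.5624, 0.2477, 0.1913]
ee_rot: [-2.438, -1.981, -0.0]
wrist_force: [0.5, 1.6, -0.2]
gripper_width: 1.002
grasp_force: 0.0
```

```bash
python3 -c "
from h import *
go(623.5,184.5,150,-22)"
```

```text
t 1.25 tcp [562.4 247.7 191.3] closing -11.8 tilt 0.01 w 87.2 g 0.0 F [ 0.5  1.6 -0.2] j6 0.44
  -> xyz [-49.4  72.7  41.3] roll 10.2 (alt -169.8 )
```

>>> carry_out(
  rows=[
    {"hand": 0.6, "x": -25, "y": 36, "z": 10, "roll": 6},
    {"hand": 0.6, "x": -49, "y": 73, "z": 20, "roll": 10},
    {"hand": 0.6, "x": -49, "y": 73, "z": 41, "roll": 10},
    {"hand": 0.6, "x": -49, "y": 73, "z": 41, "roll": 10},
    {"hand": 0.6, "x": -49, "y": 73, "z": 41, "roll": 10},
  ],
)

```text
clock: 1.75
ee_pos: [0.6221, 0.1869, 0.15]
ee_rot: [-2.595, -1.768, 0.003]
wrist_force: [-0.4, -0.6, 0.2]
gripper_width: 0.648
grasp_force: 0.0
```

Run:
```python
from h import *
go(623.5,184.5,92,-22)
c=cam('top'); s=cam('scene')
a=c['pixels'][105:200,125:225]; b=s['pixels'][150:260,270:390]
f=lambda x:cv2.resize(x[...,::-1],(400,400*x.shape[0]//x.shape[1]),interpolation=cv2.INTER_CUBIC)[:366]
a,b=f(a),f(b); cv2.imwrite('pics/g1.png',np.hstack([a,b]))
```

```text
t 1.75 tcp [622.1 186.9 150. ] closing -21.5 tilt 0.14 w 56.4 g 0.0 F [-0.4 -0.6  0.2] j6 0.49
  -> xyz [-1.7  2.3 58. ] roll 0.5 (alt -179.5 )
```

View pics/g1.png

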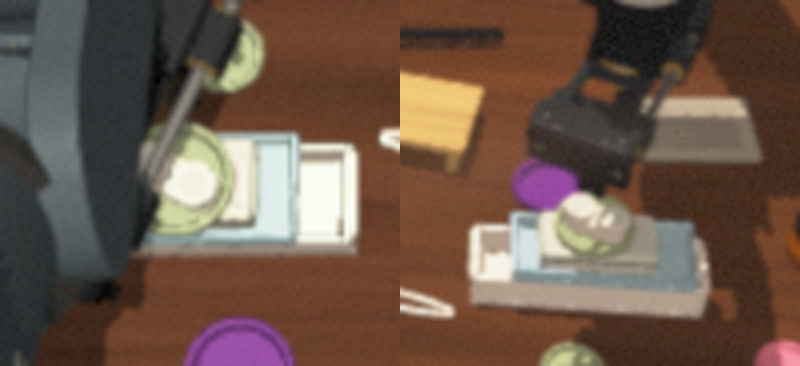

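>>> carry_out(
  rows=[
    {"hand": 0.6, "z": 20, "roll": 0},
    {"hand": 0.6, "z": 40},
    {"hand": 0.6, "z": 54},
    {"hand": 0.6, "z": 54},
    {"hand": 0.6, "z": 54},
  ],
)

```text
$.rows[0]: bad value
```

```bash
python3 -c "
from h import *
go(623.5,184.5,92,-22)"
```

```text
t 1.85 tcp [622.8 187.7 151.4] closing -21.4 tilt 0.05 w 53.7 g 0.0 F [ 1.2 -0.1  0.7] j6 0.49
  -> xyz [-2.8  1.8 59.4] roll 0.6 (alt -179.4 )
```

>>> carry_out(
  rows=[
    {"hand": 0.6, "x": -2, "y": 2, "z": 20, "roll": 0.5},
    {"hand": 0.6, "x": -2, "y": 2, "z": 40, "roll": 0.5},
    {"hand": 0.6, "x": -2, "y": 2, "z": 55, "roll": 0.5},
    {"hand": 0.6, "x": -2, "y": 2, "z": 55, "roll": 0.5},
    {"hand": 0.6, "x": -2, "y": 2, "z": 55, "roll": 0.5},
  ],
)

```text
clock: 2.35
ee_pos: [0.6243, 0.1847, 0.096]
ee_rot: [2.603, 1.758, 0.001]
wrist_force: [1.3, -0.7, 1.0]
gripper_width: 0.603
grasp_force: 0.0
```

```bash
python3 -c "
from h import *
go(623.5,184.5,92,-22);go(623.5,184.5,92,-22)"
```

```text
t 2.35 tcp [624.3 184.7  96. ] closing -21.9 tilt 0.03 w 52.4 g 0.0 F [ 1.3 -0.7  1. ] j6 0.5
  -> xyz [-0.5 -0.6  4. ] roll 0.1 (alt -179.9 )
t 2.35 tcp [624.3 184.7  96. ] closing -21.9 tilt 0.03 w 52.4 g 0.0 F [ 1.3 -0.7  1. ] j6 0.5
  -> xyz [-0.5 -0.6  4. ] roll 0.1 (alt -179.9 )
```

>>> carry_out(
  rows=[
    {"hand": 0.6, "x": 0, "y": 0, "z": 4, "roll": 0},
    {"hand": 0.1, "x": 0, "y": 0, "z": 4, "roll": 0},
    {"hand": 0.1, "x": 0, "y": 0, "z": 4, "roll": 0},
    {"hand": 0.1, "x": 0, "y": 0, "z": 4, "roll": 0},
    {"hand": 0.1, "x": 0, "y": 0, "z": 4, "roll": 0},
  ],
)

```text
clock: 2.85
ee_pos: [0.6243, 0.1841, 0.0918]
ee_rot: [2.604, 1.757, 0.001]
wrist_force: [0.3, 0.1, 0.5]
gripper_width: 0.321
grasp_force: 0.0
```

>>> carry_out(
  rows=[
    {"hand": 0.1, "x": 0, "y": 0, "z": 0, "roll": 0},
    {"hand": 0.1, "x": 0, "y": 0, "z": 0, "roll": 0},
    {"hand": 0.1, "x": 0, "y": 0, "z": 0, "roll": 0},
    {"hand": 0.1, "x": 0, "y": 0, "z": 0, "roll": 0},
  ],
)

```text
clock: 3.25
ee_pos: [0.6243, 0.1841, 0.0918]
ee_rot: [2.604, 1.757, 0.0]
wrist_force: [0.0, -0.2, 1.7]
gripper_width: 0.254
grasp_force: 29.7
```

```bash
python3 -c "
from h import *
go(430.2,283.8,100,6)"
```

```text
t 3.25 tcp [624.3 184.1  91.8] closing -22.0 tilt 0.02 w 22.1 g 29.7 F [ 0.  -0.2  1.7] j6 0.5
  -> xyz [  19.8 -217.3   -8.3] roll -28.0 (alt 152.0 )
```

>>> carry_out(
  rows=[
    {"hand": 0.1, "x": 0, "y": 0, "z": -15, "roll": 0},
    {"hand": 0.1, "x": 0, "y": 0, "z": -35, "roll": 0},
    {"hand": 0.1, "x": 3, "y": -30, "z": -50, "roll": -6},
    {"hand": 0.1, "x": 6, "y": -75, "z": -50, "roll": -12},
    {"hand": 0.1, "x": 10, "y": -120, "z": -50, "roll": -18},
  ],
)

```text
clock: 3.75
ee_pos: [0.5166, 0.2386, 0.1431]
ee_rot: [2.293, 2.145, 0.004]
wrist_force: [0.8, 0.8, -0.7]
gripper_width: 0.255
grasp_force: 29.7
```

```bash
python3 -c "
from h import *
go(430.2,283.8,80,6.3)"
```

```text
t 3.75 tcp [516.6 238.6 143.1] closing -3.8 tilt 0.17 w 22.2 g 29.7 F [ 0.8  0.8 -0.7] j6 0.3
  -> xyz [ 39.3 -89.3  62.9] roll -10.1 (alt 169.9 )
```

>>> carry_out(
  rows=[
    {"hand": 0.1, "x": 18, "y": -40, "z": 10, "roll": -5},
    {"hand": 0.1, "x": 36, "y": -80, "z": 20, "roll": -10},
    {"hand": 0.1, "x": 39, "y": -89, "z": 40, "roll": -10},
    {"hand": 0.1, "x": 39, "y": -89, "z": 60, "roll": -10},
    {"hand": 0.1, "x": 39, "y": -89, "z": 60, "roll": -10},
  ],
)

```text
clock: 4.25
ee_pos: [0.429, 0.2833, 0.0806]
ee_rot: [-2.099, -2.335, 0.005]
wrist_force: [-0.7, 0.1, 0.5]
gripper_width: 0.25
grasp_force: 29.7
```

```bash
python3 -c "
from h import *
c=cam('scene'); save(c,'p1.png',(300,100,420,220),5)
go(430.2,283.8,34,6.3)"
```

```text
t 4.3 tcp [430.2 283.5  81.5] closing 6.1 tilt 0.08 w 22.2 g 29.7 F [ 0.3 -0.3  0.3] j6 0.26
  -> xyz [ 0.4  0.1 47.5] roll -0.2 (alt 179.8 )
```

View pics/p1.png

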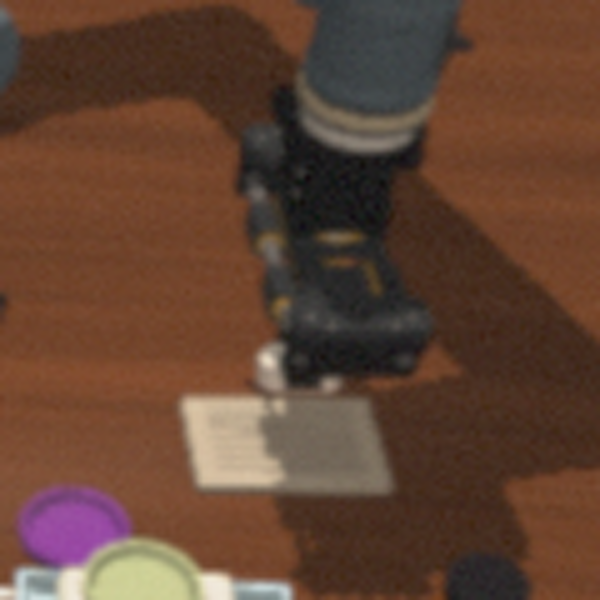

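The case is held level, caps at crop pixels (270,367) and (332,378), above the slab. Lowering it.

>>> carry_out(
  rows=[
    {"hand": 0.1, "x": 0, "y": 0, "z": 20, "roll": 0},
    {"hand": 0.1, "x": 0, "y": 0, "z": 38, "roll": 0},
    {"hand": 0.1, "x": 0, "y": 0, "z": 43, "roll": 0},
    {"hand": 0.1, "x": 0, "y": 0, "z": 46, "roll": 0},
    {"hand": 0.1, "x": 0, "y": 0, "z": 46, "roll": 0},
  ],
)

```text
clock: 4.8
ee_pos: [0.4313, 0.2834, 0.0362]
ee_rot: [2.102, 2.334, 0.002]
wrist_force: [0.3, -0.3, 1.0]
gripper_width: 0.253
grasp_force: 29.7
```

```bash
python3 -c "
from h import *
go(430.2,283.8,34,6.3)"
```

```text
t 4.8 tcp [431.3 283.4  36.2] closing 6.0 tilt 0.07 w 22.0 g 29.7 F [ 0.3 -0.3  1. ] j6 0.26
  -> xyz [ 0.5 -1.1  2.2] roll -0.3 (alt 179.7 )
```

>>> carry_out(
  rows=[
    {"hand": 0.1, "x": 0, "y": -1, "z": 1.5, "roll": 0},
    {"hand": 0.1, "x": 0, "y": -1, "z": 2, "roll": 0},
    {"hand": 0.5, "x": 0, "y": -1, "z": 2, "roll": 0},
    {"hand": 0.5, "x": 0, "y": -1, "z": 2, "roll": 0},
    {"hand": 0.5, "x": 0, "y": -1, "z": 2, "roll": 0},
  ],
)

```text
clock: 5.3
ee_pos: [0.4296, 0.2834, 0.0337]
ee_rot: [2.101, 2.335, 0.0]
wrist_force: [-0.2, -0.1, 0.3]
gripper_width: 0.44
grasp_force: 0.0
```

>>> carry_out(
  rows=[
    {"hand": 0.5, "x": 0, "y": 0, "z": -15, "roll": 0},
    {"hand": 1, "x": 0, "y": 0, "z": -50, "roll": 0},
    {"hand": 1, "x": 0, "y": 0, "z": -90, "roll": 0},
    {"hand": 1, "x": 0, "y": -40, "z": -110, "roll": 0},
    {"hand": 1, "x": 0, "y": -50, "z": -110, "roll": 0},
  ],
)

```text
clock: 5.8
ee_pos: [0.377, 0.2777, 0.1457]
ee_rot: [-2.1, -2.336, -0.0]
wrist_force: [-0.6, -0.8, -0.2]
gripper_width: 0.779
grasp_force: 0.0
```

```bash
cat >> h.py <<'E'
def pile(c):
    W=cloud(c); z=W[...,2]*1000; B=(125,125,225,180)
    for n,lo,zp in (('white+',22,32),('blue+',40,48),('box+',54,63),('dish+',68,75)):
        m=at(W,z,lo,110,B)
        if m.sum()>20: rect(W,m,n); rect(plane(c,zp/1000),m,'  plane')
E
python3 - <<'E'
from h import *
c=cam('top'); pile(c); H=cv2.cvtColor(c['pixels'],cv2.COLOR_RGB2HSV).astype(int)
save(c,'after1.png',(85,120,185,270),4)
go(625,185,140,1.2)
E
```

```text
white+ c [626.4 185.5] size [194.7  66.6] long-axis deg -88.0 z [30.3 48.1 72.8] n 2035
  plane c [632.5 184.8] size [193.4  75.5] long-axis deg -88.4 z [32. 32. 32.] n 2035
blue+ c [626.  195.7] size [149.2  66.6] long-axis deg -88.0 z [44.4 63.9 73.8] n 1290
  plane c [630.3 195.4] size [148.6  69.5] long-axis deg -88.4 z [48. 48. 48.] n 1290
box+ c [625.  188.5] size [95.1 64.4] long-axis deg -84.6 z [58.9 65.6 74.2] n 948
  plane c [627.7 187.7] size [94.3 66.1] long-axis deg -88.4 z [63. 63. 63.] n 948
dish+ c [625.4 185.7] size [64.6 61.8] long-axis deg 3.0 z [68.2 72.1 75.5] n 256
  plane c [624.7 185.2] size [65.6 61.2] long-axis deg 3.4 z [75. 75. 75.] n 256
t 5.85 tcp [375.8 277.3 144.5] closing 6.1 tilt 0.15 w 71.8 g 0.0 F [-1.5 -1.2 -1.2] j6 0.29
  -> xyz [-118.3  238.     3.9] roll 4.9 (alt -175.1 )
```

View pics/after1.png

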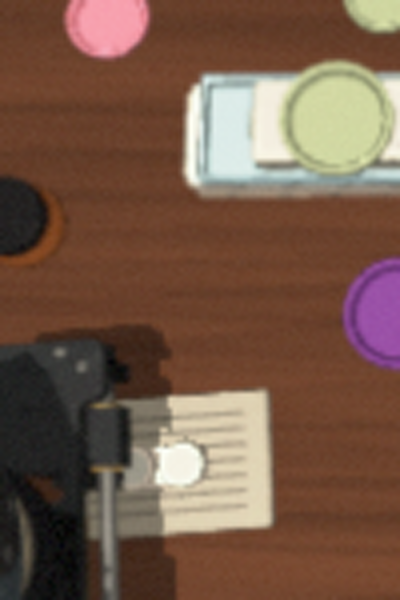

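The case stands in the middle of the slab (crop pixels ~ (160,467)). The pile hasn't moved. Next, the dish.

>>> carry_out(
  rows=[
    {"hand": 1, "x": -21, "y": 43, "z": 0, "roll": 1},
    {"hand": 1, "x": -42, "y": 86, "z": 0, "roll": 2},
    {"hand": 1, "x": -64, "y": 129, "z": 1, "roll": 3},
    {"hand": 1, "x": -85, "y": 172, "z": 2, "roll": 4},
    {"hand": 1, "x": -106, "y": 214, "z": 3, "roll": 5},
  ],
)

```text
clock: 6.35
ee_pos: [0.606, 0.1939, 0.1391]
ee_rot: [-2.202, -2.24, 0.001]
wrist_force: [0.6, 0.7, -0.1]
gripper_width: 0.999
grasp_force: 0.0
```

>>> carry_out(
  rows=[
    {"hand": 1, "x": -10, "y": 25, "z": 0, "roll": 0},
    {"hand": 1, "x": -10, "y": 25, "z": 20, "roll": 0},
    {"hand": 1, "x": -10, "y": 25, "z": 35, "roll": 0},
    {"hand": 1, "x": -10, "y": 25, "z": 35, "roll": 0},
    {"hand": 1, "x": -10, "y": 25, "z": 35, "roll": 0},
  ],
)

```text
clock: 6.85
ee_pos: [0.6277, 0.1858, 0.1043]
ee_rot: [-2.199, -2.241, 0.004]
wrist_force: [0.3, 0.9, 0.7]
gripper_width: 1.0
grasp_force: 0.0
```

```bash
python3 -c "
from h import *
go(625.2,185.4,80,1.2)"
```

```text
t 6.85 tcp [627.7 185.8 104.3] closing 1.1 tilt 0.17 w 87.0 g 0.0 F [0.3 0.9 0.7] j6 0.1
  -> xyz [-0.4 -2.5 24.3] roll -0.1 (alt 179.9 )
```

>>> carry_out(
  rows=[
    {"hand": 1, "x": 0, "y": -2, "z": 8, "roll": 0},
    {"hand": 1, "x": 0, "y": -2, "z": 16, "roll": 0},
    {"hand": 1, "x": 0, "y": -2, "z": 23, "roll": 0},
    {"hand": 1, "x": 0, "y": -2, "z": 23, "roll": 0},
    {"hand": 1, "x": 0, "y": -2, "z": 23, "roll": 0},
  ],
)

```text
clock: 7.35
ee_pos: [0.6269, 0.1856, 0.0824]
ee_rot: [-2.201, -2.241, 0.0]
wrist_force: [0.5, 0.3, 0.9]
gripper_width: 1.0
grasp_force: 0.0
```

```bash
python3 -c "
from h import *
go(625.2,185.4,80,1.2)"
```

```text
t 7.35 tcp [626.9 185.6  82.4] closing 1.0 tilt 0.01 w 87.0 g 0.0 F [0.5 0.3 0.9] j6 0.1
  -> xyz [-0.1 -1.7  2.4] roll -0.2 (alt 179.8 )
```

>>> carry_out(
  rows=[
    {"hand": 1, "x": 0, "y": -1, "z": 2, "roll": 0},
    {"hand": 0.7, "x": 0, "y": -1, "z": 2, "roll": 0},
    {"hand": 0.6, "x": 0, "y": -1, "z": 2, "roll": 0},
    {"hand": 0.6, "x": 0, "y": -1, "z": 2, "roll": 0},
    {"hand": 0.6, "x": 0, "y": -1, "z": 2, "roll": 0},
  ],
)

```text
clock: 7.85
ee_pos: [0.6261, 0.1855, 0.0807]
ee_rot: [2.201, 2.241, 0.0]
wrist_force: [-0.4, -0.4, 0.2]
gripper_width: 0.741
grasp_force: 30.0
```

>>> carry_out(
  rows=[
    {"hand": 0.5, "x": 0, "y": 0, "z": 0, "roll": 0},
    {"hand": 0.5, "x": 0, "y": 0, "z": 0, "roll": 0},
    {"hand": 0.5, "x": 0, "y": 0, "z": 0, "roll": 0},
  ],
)

```text
clock: 8.15
ee_pos: [0.6261, 0.1855, 0.0807]
ee_rot: [2.201, 2.241, 0.0]
wrist_force: [-0.6, -0.1, 1.8]
gripper_width: 0.745
grasp_force: 30.0
```

```bash
python3 -c "
from h import *
go(437.4,-274.8,120,1.2)"
```

```text
t 8.15 tcp [626.1 185.5  80.7] closing 1.0 tilt 0.02 w 64.9 g 30.0 F [-0.6 -0.1  1.8] j6 0.1
  -> xyz [-456.8 -196.9  -39.3] roll -0.2 (alt 179.8 )
```

>>> carry_out(
  rows=[
    {"hand": 0.5, "x": 0, "y": 0, "z": -8, "roll": 0},
    {"hand": 0.5, "x": 0, "y": 0, "z": -20, "roll": 0},
    {"hand": 0.5, "x": 0, "y": 0, "z": -40, "roll": 0},
    {"hand": 0.5, "x": 0, "y": 0, "z": -55, "roll": 0},
    {"hand": 0.5, "x": -10, "y": -5, "z": -60, "roll": 0},
  ],
)

```text
clock: 8.65
ee_pos: [0.6231, 0.1763, 0.1435]
ee_rot: [2.197, 2.24, 0.008]
wrist_force: [-0.2, 0.5, -0.6]
gripper_width: 0.741
grasp_force: 30.0
```

>>> carry_out(
  rows=[
    {"hand": 0.5, "x": -30, "y": -12, "z": 0, "roll": 0},
    {"hand": 0.5, "x": -65, "y": -27, "z": 0, "roll": 0},
    {"hand": 0.5, "x": -100, "y": -42, "z": 0, "roll": 0},
    {"hand": 0.5, "x": -135, "y": -57, "z": 0, "roll": 0},
    {"hand": 0.5, "x": -170, "y": -72, "z": 0, "roll": 0},
  ],
)

```text
clock: 9.15
ee_pos: [0.5507, 0.0024, 0.1407]
ee_rot: [-2.201, -2.241, 0.001]
wrist_force: [0.2, -0.7, -0.7]
gripper_width: 0.744
grasp_force: 30.0
```

```bash
python3 -c "
from h import *
c=cam('scene'); save(c,'dish.png',(180,100,400,260),3)
go(437.4,-274.8,120,1.2)"
```

```text
t 9.2 tcp [548.3  -2.2 140.4] closing 0.9 tilt 0.31 w 64.3 g 30.0 F [-2.6 -2.3 -0.8] j6 -0.22
  -> xyz [-270.8 -115.1   21.8] roll -0.3 (alt 179.7 )
```

View pics/dish.png

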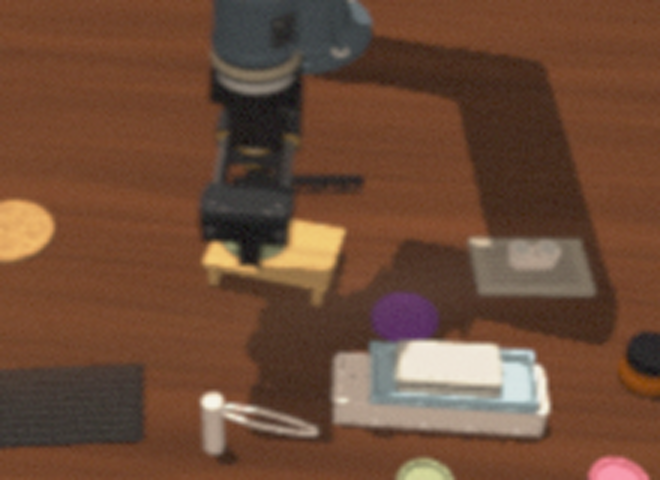

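The dish is held (edge at (240,250)). The box and tray are undisturbed, and the case is on the slab. Continuing to the coaster.

>>> carry_out(
  rows=[
    {"hand": 0.5, "x": -35, "y": -15, "z": 0, "roll": 0},
    {"hand": 0.5, "x": -75, "y": -32, "z": 0, "roll": 0},
    {"hand": 0.5, "x": -115, "y": -49, "z": 0, "roll": 0},
    {"hand": 0.5, "x": -155, "y": -66, "z": 0, "roll": 0},
    {"hand": 0.5, "x": -195, "y": -83, "z": 0, "roll": 0},
  ],
)

```text
clock: 9.7
ee_pos: [0.4713, -0.1938, 0.1408]
ee_rot: [-2.201, -2.241, 0.0]
wrist_force: [0.5, -0.9, -0.8]
gripper_width: 0.743
grasp_force: 30.0
```

>>> carry_out(
  rows=[
    {"hand": 0.5, "x": -35, "y": -15, "z": 5, "roll": 0},
    {"hand": 0.5, "x": -60, "y": -26, "z": 20, "roll": 0},
    {"hand": 0.5, "x": -70, "y": -30, "z": 40, "roll": 0},
    {"hand": 0.5, "x": -70, "y": -30, "z": 60, "roll": 0},
    {"hand": 0.5, "x": -70, "y": -30, "z": 60, "roll": 0},
  ],
)

```text
clock: 10.2
ee_pos: [0.4418, -0.2623, 0.0787]
ee_rot: [-2.199, -2.235, 0.0]
wrist_force: [-0.4, -0.2, -0.8]
gripper_width: 0.744
grasp_force: 30.0
```

```bash
python3 -c "
from h import *
go(437.4,-274.8,24,1.2)"
```

```text
t 10.2 tcp [ 441.8 -262.3   78.7] closing 0.9 tilt 0.32 w 64.8 g 30.0 F [-0.4 -0.2 -0.8] j6 -0.77
  -> xyz [-12.7  -4.4  54.7] roll -0.3 (alt 179.7 )
```

>>> carry_out(
  rows=[
    {"hand": 0.5, "x": -12, "y": -4, "z": 15, "roll": 0},
    {"hand": 0.5, "x": -12, "y": -4, "z": 35, "roll": 0},
    {"hand": 0.5, "x": -12, "y": -4, "z": 50, "roll": 0},
    {"hand": 0.5, "x": -12, "y": -4, "z": 50, "roll": 0},
    {"hand": 0.5, "x": -12, "y": -4, "z": 50, "roll": 0},
  ],
)

```text
clock: 10.7
ee_pos: [0.4404, -0.2753, 0.0308]
ee_rot: [2.201, 2.241, -0.0]
wrist_force: [0.3, -0.2, -0.4]
gripper_width: 0.741
grasp_force: 30.0
```

```bash
python3 -c "
from h import *
go(437.4,-274.8,24,1.2);cam('top');go(437.4,-274.8,24,1.2)"
```

```text
t 10.7 tcp [ 440.4 -275.3   30.8] closing 1.0 tilt 0.03 w 64.5 g 30.0 F [ 0.3 -0.2 -0.4] j6 -0.79
  -> xyz [ 0.6 -2.9  6.8] roll -0.2 (alt 179.8 )
t 10.75 tcp [ 440.6 -275.4   31.2] closing 1.0 tilt 0.08 w 64.6 g 30.0 F [ 0.4  0.3 -0.2] j6 -0.79
  -> xyz [ 0.7 -3.2  7.1] roll -0.2 (alt 179.8 )
```

>>> carry_out(
  rows=[
    {"hand": 0.5, "x": 0, "y": -3, "z": 2, "roll": 0},
    {"hand": 0.5, "x": 0, "y": -3, "z": 5, "roll": 0},
    {"hand": 0.5, "x": 0, "y": -3, "z": 6, "roll": 0},
    {"hand": 0.5, "x": 0, "y": -3, "z": 6, "roll": 0},
  ],
)

```text
clock: 11.15
ee_pos: [0.4372, -0.275, 0.0246]
ee_rot: [2.201, 2.241, -0.0]
wrist_force: [0.6, -0.3, 0.1]
gripper_width: 0.743
grasp_force: 30.0
```

```bash
python3 -c "
from h import *
go(437.4,-274.8,23.7,1.2)"
```

```text
t 11.15 tcp [ 437.2 -275.    24.6] closing 1.0 tilt 0.01 w 64.7 g 30.0 F [ 0.6 -0.3  0.1] j6 -0.8
  -> xyz [0.2 0.2 0.9] roll -0.2 (alt 179.8 )
```

Lower the last millimetre, release and retreat.

>>> carry_out(
  rows=[
    {"hand": 0.5, "x": 0, "y": 0, "z": 0.8, "roll": 0},
    {"hand": 0.5, "x": 0, "y": 0, "z": 0.8, "roll": 0},
    {"hand": 1, "x": 0, "y": 0, "z": 0.8, "roll": 0},
    {"hand": 1, "x": 0, "y": 0, "z": 0.8, "roll": 0},
    {"hand": 1, "x": 0, "y": 0, "z": 0.8, "roll": 0},
  ],
)

```text
clock: 11.65
ee_pos: [0.4372, -0.275, 0.0238]
ee_rot: [2.201, 2.241, -0.0]
wrist_force: [-0.2, -0.1, 0.2]
gripper_width: 0.933
grasp_force: 0.0
```

>>> carry_out(
  rows=[
    {"hand": 1, "x": 0, "y": 0, "z": -5, "roll": 0},
    {"hand": 1, "x": 0, "y": 0, "z": -30, "roll": 0},
    {"hand": 1, "x": 0, "y": 0, "z": -70, "roll": 0},
    {"hand": 1, "x": 30, "y": 13, "z": -100, "roll": 0},
    {"hand": 1, "x": 75, "y": 32, "z": -100, "roll": 0},
  ],
)

```text
clock: 12.15
ee_pos: [0.4709, -0.2027, 0.1281]
ee_rot: [2.199, 2.228, 0.002]
wrist_force: [1.0, 0.5, 0.1]
gripper_width: 1.0
grasp_force: 0.0
```

>>> carry_out(
  rows=[
    {"hand": 1, "x": 45, "y": 18, "z": 0, "roll": 0},
    {"hand": 1, "x": 90, "y": 36, "z": 0, "roll": 0},
    {"hand": 1, "x": 135, "y": 54, "z": 0, "roll": 0},
    {"hand": 1, "x": 180, "y": 72, "z": 0, "roll": 0},
    {"hand": 1, "x": 225, "y": 90, "z": 0, "roll": 0},
  ],
)

```text
clock: 12.65
ee_pos: [0.5541, 0.0291, 0.1242]
ee_rot: [2.201, 2.241, 0.0]
wrist_force: [1.6, -0.6, -0.3]
gripper_width: 1.001
grasp_force: 0.0
```

Run:
```python
from h import *
c=cam('top'); pile(c); W=cloud(c); z=W[...,2]*1000; H=cv2.cvtColor(c['pixels'],cv2.COLOR_RGB2HSV).astype(int)
m=np.zeros(z.shape,bool); m[210:270,335:395]=1; m&=(H[...,0]>28)&(H[...,0]<60)&(H[...,2]>100)
P=(plane(c,.018)[m][:,:2]*1000).astype(np.float32); print('dish',cv2.minEnclosingCircle(P),P.mean(0),np.nanpercentile(z[m],[5,50,95]))
save(c,'after2.png',(200,110,400,270),3)
go(626,188,120,1.4)
```

```text
white+ c [627.7 187.8] size [190.   63.7] long-axis deg -88.0 z [30.3 47.5 63.9] n 1088
  plane c [628.8 187. ] size [188.8  68.2] long-axis deg -88.5 z [32. 32. 32.] n 1088
blue+ c [626.5 220.3] size [99.4 63.8] long-axis deg -88.0 z [44.4 60.8 64.4] n 698
  plane c [626.  220.6] size [98.  62.3] long-axis deg -88.5 z [48. 48. 48.] n 698
box+ c [625.8 203.6] size [65.9 47.3] long-axis deg -88.2 z [58.6 61.8 64.8] n 484
  plane c [624.8 202.9] size [63.7 47.2] long-axis deg -88.5 z [63. 63. 63.] n 484
dish ((436.2950439453125, -273.1814270019531), 31.978269577026367) [ 435.81107 -272.9633 ] [ 6.42949947 10.0206133  18.22519982]
t 12.7 tcp [556.8  35.8 124.6] closing 1.2 tilt 0.35 w 87.4 g 0.0 F [2.3 2.4 0.2] j6 -0.16
  -> xyz [150.7  72.5   5.5] roll -0.2 (alt 179.8 )
```

View pics/after2.png

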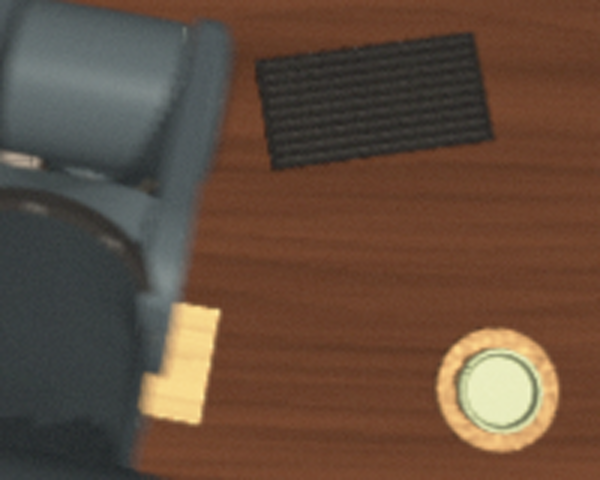

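The dish sits centred on the coaster, at crop (499,390). Now the box.

>>> carry_out(
  rows=[
    {"hand": 1, "x": 40, "y": 19, "z": 0, "roll": 0},
    {"hand": 1, "x": 80, "y": 38, "z": 0, "roll": -0.2},
    {"hand": 1, "x": 120, "y": 57, "z": 0, "roll": -0.2},
    {"hand": 1, "x": 148, "y": 71, "z": 5, "roll": -0.2},
    {"hand": 1, "x": 148, "y": 71, "z": 20, "roll": -0.2},
  ],
)

```text
clock: 13.2
ee_pos: [0.6252, 0.1804, 0.1055]
ee_rot: [2.19, 2.247, 0.01]
wrist_force: [0.6, -0.8, 0.3]
gripper_width: 1.004
grasp_force: 0.0
```

>>> carry_out(
  rows=[
    {"hand": 0.9, "x": 0, "y": 0, "z": 0, "roll": 0},
    {"hand": 0.8, "x": 0, "y": 0, "z": 0, "roll": 0},
  ],
)

```text
clock: 13.4
ee_pos: [0.6207, 0.1752, 0.103]
ee_rot: [-2.197, -2.243, 0.004]
wrist_force: [0.3, -0.5, -0.7]
gripper_width: 0.89
grasp_force: 0.0
```

```bash
python3 -c "
from h import *
go(626,188,64,1.4)"
```

```text
t 13.4 tcp [620.7 175.2 103. ] closing 1.2 tilt 0.19 w 77.4 g 0.0 F [ 0.3 -0.5 -0.7] j6 0.08
  -> xyz [12.7  5.7 39. ] roll -0.2 (alt 179.8 )
```

>>> carry_out(
  rows=[
    {"hand": 0.8, "x": 12, "y": 5.5, "z": 0, "roll": -0.2},
    {"hand": 0.8, "x": 12, "y": 5.5, "z": 15, "roll": -0.2},
    {"hand": 0.8, "x": 12, "y": 5.5, "z": 30, "roll": -0.2},
    {"hand": 0.8, "x": 12, "y": 5.5, "z": 30, "roll": -0.2},
    {"hand": 0.8, "x": 12, "y": 5.5, "z": 30, "roll": -0.2},
  ],
)

```text
clock: 13.9
ee_pos: [0.6265, 0.1881, 0.0725]
ee_rot: [-2.193, -2.247, 0.003]
wrist_force: [-0.2, 0.3, -0.2]
gripper_width: 0.797
grasp_force: 0.0
```

```bash
python3 -c "
from h import *
go(626,188,64.5,1.4)"
```

```text
t 13.9 tcp [626.5 188.1  72.5] closing 1.4 tilt 0.15 w 69.4 g 0.0 F [-0.2  0.3 -0.2] j6 0.1
  -> xyz [-0.1 -0.5  8. ] roll 0.0 (alt -180.0 )
```

>>> carry_out(
  rows=[
    {"hand": 0.8, "x": 0, "y": -0.5, "z": 4, "roll": 0},
    {"hand": 0.8, "x": 0, "y": -0.5, "z": 8, "roll": 0},
    {"hand": 0.8, "x": 0, "y": -0.5, "z": 8, "roll": 0},
    {"hand": 0.4, "x": 0, "y": -0.5, "z": 8, "roll": 0},
    {"hand": 0.4, "x": 0, "y": -0.5, "z": 8, "roll": 0},
  ],
)

```text
clock: 14.4
ee_pos: [0.627, 0.1886, 0.066]
ee_rot: [2.193, 2.249, 0.001]
wrist_force: [-0.4, 0.3, 0.6]
gripper_width: 0.696
grasp_force: 0.0
```

>>> carry_out(
  rows=[
    {"hand": 0.3, "x": 0, "y": 0, "z": 0, "roll": 0},
    {"hand": 0.3, "x": 0, "y": 0, "z": 0, "roll": 0},
    {"hand": 0.3, "x": 0, "y": 0, "z": 0, "roll": 0},
  ],
)

```text
clock: 14.7
ee_pos: [0.6271, 0.1886, 0.066]
ee_rot: [2.193, 2.249, 0.001]
wrist_force: [0.7, -0.5, 0.8]
gripper_width: 0.545
grasp_force: 30.0
```

```bash
python3 -c "
from h import *
go(458,16,120,-8.9)"
```

```text
t 14.7 tcp [627.1 188.6  66. ] closing 1.4 tilt 0.04 w 47.4 g 30.0 F [ 0.7 -0.5  0.8] j6 0.1
  -> xyz [-168.3 -173.3  -54.1] roll 10.3 (alt -169.7 )
```

>>> carry_out(
  rows=[
    {"hand": 0.3, "x": 0, "y": 0, "z": -8, "roll": 0},
    {"hand": 0.3, "x": 0, "y": 0, "z": -22, "roll": 0},
    {"hand": 0.3, "x": 0, "y": 0, "z": -40, "roll": 0},
    {"hand": 0.3, "x": 0, "y": 0, "z": -55, "roll": 0},
    {"hand": 0.3, "x": 0, "y": 0, "z": -60, "roll": 0},
  ],
)

```text
clock: 15.2
ee_pos: [0.6283, 0.1888, 0.1286]
ee_rot: [2.192, 2.247, 0.006]
wrist_force: [0.2, 0.2, -2.4]
gripper_width: 0.545
grasp_force: 30.0
```

>>> carry_out(
  rows=[
    {"hand": 0.3, "x": -25, "y": -26, "z": 0, "roll": 2},
    {"hand": 0.3, "x": -55, "y": -57, "z": 0, "roll": 4},
    {"hand": 0.3, "x": -85, "y": -87, "z": 0, "roll": 6},
    {"hand": 0.3, "x": -115, "y": -118, "z": 0, "roll": 8},
    {"hand": 0.3, "x": -145, "y": -149, "z": 0, "roll": 10},
  ],
)

```text
clock: 15.7
ee_pos: [0.4804, 0.0389, 0.1261]
ee_rot: [2.381, 2.048, 0.001]
wrist_force: [0.9, -1.5, -2.0]
gripper_width: 0.547
grasp_force: 30.0
```

```bash
python3 -c "
from h import *
c=cam('scene'); save(c,'box.png',(200,100,400,260),3)
go(458,16,80,-8.9)"
```

```text
t 15.75 tcp [473.   36.4 125.4] closing -8.7 tilt 0.64 w 47.5 g 30.0 F [-5.7 -2.3 -2.2] j6 -0.0
  -> xyz [-22.3 -11.2  45.6] roll 0.2 (alt -179.8 )
```

View pics/box.png

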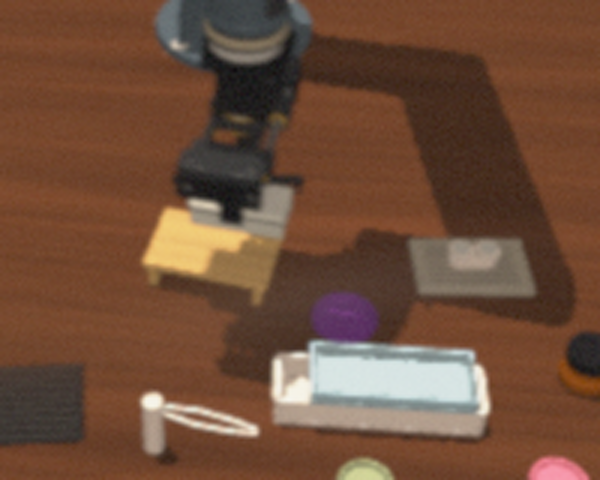

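The box is held level, at (240,212) over the riser. The empty blue tray is still in place.

>>> carry_out(
  rows=[
    {"hand": 0.3, "x": -20, "y": -10, "z": 5, "roll": 0},
    {"hand": 0.3, "x": -20, "y": -10, "z": 20, "roll": 0},
    {"hand": 0.3, "x": -20, "y": -10, "z": 40, "roll": 0},
    {"hand": 0.3, "x": -20, "y": -10, "z": 45, "roll": 0},
    {"hand": 0.3, "x": -20, "y": -10, "z": 45, "roll": 0},
  ],
)

```text
clock: 16.25
ee_pos: [0.4684, 0.0217, 0.0803]
ee_rot: [-2.38, -2.048, 0.002]
wrist_force: [0.2, -0.2, -2.7]
gripper_width: 0.548
grasp_force: 30.0
```

```bash
python3 -c "
from h import *
go(458,16,63,-8.9)"
```

```text
t 16.25 tcp [468.4  21.7  80.3] closing -8.6 tilt 0.09 w 47.6 g 30.0 F [ 0.2 -0.2 -2.7] j6 -0.04
  -> xyz [-7.2 -9.4 17.4] roll 0.3 (alt -179.7 )
```

>>> carry_out(
  rows=[
    {"hand": 0.3, "x": -7, "y": -9, "z": 4, "roll": 0.2},
    {"hand": 0.3, "x": -7, "y": -9, "z": 10, "roll": 0.2},
    {"hand": 0.3, "x": -7, "y": -9, "z": 14, "roll": 0.2},
    {"hand": 0.3, "x": -7, "y": -9, "z": 14, "roll": 0.2},
  ],
)

```text
clock: 16.65
ee_pos: [0.4586, 0.016, 0.0665]
ee_rot: [-2.385, -2.045, 0.0]
wrist_force: [0.1, 0.5, -1.1]
gripper_width: 0.547
grasp_force: 30.0
```

```bash
python3 -c "
from h import *
go(458,16,63,-8.9)"
```

```text
t 16.65 tcp [458.6  16.   66.5] closing -8.8 tilt 0.02 w 47.6 g 30.0 F [ 0.1  0.5 -1.1] j6 -0.06
  -> xyz [-0.1 -0.6  3.5] roll 0.1 (alt -179.9 )
```

>>> carry_out(
  rows=[
    {"hand": 0.3, "x": 0, "y": -0.5, "z": 2, "roll": 0},
    {"hand": 0.3, "x": 0, "y": -0.5, "z": 3, "roll": 0},
    {"hand": 0.3, "x": 0, "y": -0.5, "z": 3, "roll": 0},
  ],
)

```text
clock: 16.95
ee_pos: [0.4583, 0.0161, 0.0637]
ee_rot: [2.385, 2.045, -0.0]
wrist_force: [0.1, 0.2, -1.2]
gripper_width: 0.549
grasp_force: 30.0
```

>>> carry_out(
  rows=[
    {"hand": 0.8, "x": 0, "y": 0, "z": 0, "roll": 0},
    {"hand": 0.8, "x": 0, "y": 0, "z": 0, "roll": 0},
    {"hand": 0.8, "x": 0, "y": 0, "z": 0, "roll": 0},
    {"hand": 1, "x": 0, "y": 0, "z": -15, "roll": 0},
    {"hand": 1, "x": 0, "y": 0, "z": -50, "roll": 0},
  ],
)

```text
clock: 17.45
ee_pos: [0.4565, 0.0163, 0.1125]
ee_rot: [-2.382, -2.042, 0.006]
wrist_force: [-0.6, -0.9, 0.7]
gripper_width: 0.894
grasp_force: 0.0
```

```bash
python3 -c "
from h import *
go(626,195,120,1.4)"
```

```text
t 17.45 tcp [456.5  16.3 112.5] closing -8.8 tilt 0.34 w 77.7 g 0.0 F [-0.6 -0.9  0.7] j6 -0.06
  -> xyz [202.5 140.1  -8.2] roll -10.2 (alt 169.8 )
```

>>> carry_out(
  rows=[
    {"hand": 1, "x": 38, "y": 26, "z": -5, "roll": -2},
    {"hand": 1, "x": 76, "y": 53, "z": -5, "roll": -4},
    {"hand": 1, "x": 114, "y": 79, "z": -5, "roll": -6},
    {"hand": 1, "x": 152, "y": 105, "z": -5, "roll": -8},
    {"hand": 1, "x": 188, "y": 130, "z": -5, "roll": -10},
  ],
)

```text
clock: 17.95
ee_pos: [0.6164, 0.1837, 0.119]
ee_rot: [2.195, 2.247, 0.0]
wrist_force: [1.2, -0.4, -0.3]
gripper_width: 1.004
grasp_force: 0.0
```

>>> carry_out(
  rows=[
    {"hand": 1, "x": 0, "y": 0, "z": 10, "roll": 0},
    {"hand": 1, "x": 0, "y": 0, "z": 20, "roll": 0},
    {"hand": 1, "x": 0, "y": 0, "z": 20, "roll": 0},
  ],
)

```text
clock: 18.25
ee_pos: [0.6123, 0.1811, 0.0964]
ee_rot: [-2.195, -2.242, 0.008]
wrist_force: [-0.2, -0.6, -0.3]
gripper_width: 1.002
grasp_force: 0.0
```

Run:
```python
from h import *
c=cam('top'); W=cloud(c); z=W[...,2]*1000
m=at(W,z,56,75,(195,190,290,260)); rect(plane(c,.06),m,'box on riser'); rect(W,m,'b')
save(c,'after3.png',(130,110,330,260),3)
go(626,195.3,49,1.4)
```

```text
box on riser c [458.4  18.9] size [92.3 47.8] long-axis deg 81.8 z [60. 60. 60.] n 858
b c [458.6  19. ] size [92.7 48. ] long-axis deg 82.0 z [56.7 59.1 61.8] n 858
t 18.3 tcp [612.9 180.9  97.2] closing 1.2 tilt 0.3 w 87.1 g 0.0 F [-0.9 -0.7  0. ] j6 0.09
  -> xyz [14.1 13.6 48.1] roll -0.2 (alt 179.8 )
```

View pics/after3.png

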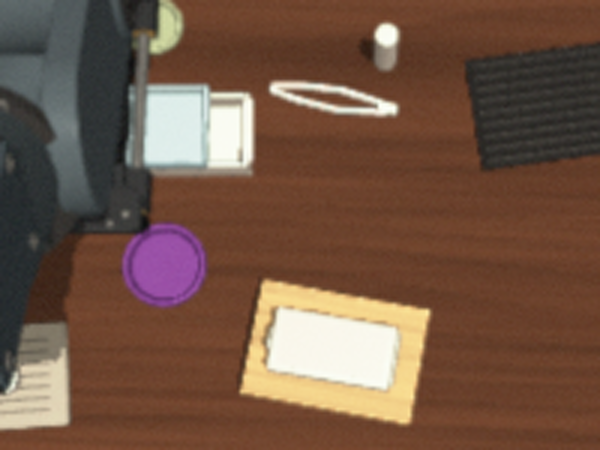

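The box sits on the riser, aligned and about 2–3 mm from centre along its length, which is acceptable. Now the tray.

>>> carry_out(
  rows=[
    {"hand": 1, "x": 13.5, "y": 13.5, "z": 0, "roll": -0.2},
    {"hand": 1, "x": 13.5, "y": 13.5, "z": 15, "roll": -0.2},
    {"hand": 1, "x": 13.5, "y": 13.5, "z": 30, "roll": -0.2},
    {"hand": 1, "x": 13.5, "y": 13.5, "z": 36, "roll": -0.2},
    {"hand": 1, "x": 13.5, "y": 13.5, "z": 36, "roll": -0.2},
  ],
)

```text
clock: 18.8
ee_pos: [0.6264, 0.1949, 0.0605]
ee_rot: [-2.192, -2.246, 0.007]
wrist_force: [0.3, 0.2, 0.6]
gripper_width: 0.996
grasp_force: 0.0
```

```bash
python3 -c "
from h import *
go(626.5,195.3,49.5,1.5)"
```

```text
t 18.8 tcp [626.4 194.9  60.5] closing 1.4 tilt 0.3 w 86.7 g 0.0 F [0.3 0.2 0.6] j6 0.11
  -> xyz [ 0.4  0.2 11. ] roll -0.1 (alt 179.9 )
```

>>> carry_out(
  rows=[
    {"hand": 1, "x": 0, "y": 0, "z": 6, "roll": 0},
    {"hand": 1, "x": 0, "y": 0, "z": 10, "roll": 0},
    {"hand": 1, "x": 0, "y": 0, "z": 10, "roll": 0},
  ],
)

```text
clock: 19.1
ee_pos: [0.6282, 0.1957, 0.0523]
ee_rot: [-2.193, -2.248, 0.001]
wrist_force: [0.6, 0.5, -0.2]
gripper_width: 0.999
grasp_force: 0.0
```

```bash
python3 -c "
from h import *
go(626.5,195.3,49.5,1.5)"
```

```text
t 19.1 tcp [628.2 195.7  52.3] closing 1.4 tilt 0.05 w 86.9 g 0.0 F [ 0.6  0.5 -0.2] j6 0.11
  -> xyz [-0.3 -1.7  2.8] roll -0.1 (alt 179.9 )
```

>>> carry_out(
  rows=[
    {"hand": 1, "x": 0, "y": -1, "z": 2.5, "roll": 0},
    {"hand": 0.8, "x": 0, "y": -1, "z": 2.5, "roll": 0},
    {"hand": 0.6, "x": 0, "y": -1, "z": 2.5, "roll": 0},
    {"hand": 0.5, "x": 0, "y": -1, "z": 2.5, "roll": 0},
    {"hand": 0.5, "x": 0, "y": -1, "z": 2.5, "roll": 0},
  ],
)

```text
clock: 19.6
ee_pos: [0.6277, 0.1958, 0.0504]
ee_rot: [2.194, 2.249, 0.0]
wrist_force: [-0.0, 0.1, -0.2]
gripper_width: 0.719
grasp_force: 0.3
```

>>> carry_out(
  rows=[
    {"hand": 0.5, "x": 0, "y": 0, "z": 0, "roll": 0},
    {"hand": 0.5, "x": 0, "y": 0, "z": 0, "roll": 0},
    {"hand": 0.5, "x": 0, "y": 0, "z": -5, "roll": 0},
    {"hand": 0.5, "x": 0, "y": 0, "z": -10, "roll": 0},
    {"hand": 0.5, "x": 0, "y": 0, "z": -20, "roll": 0},
  ],
)

```text
clock: 20.1
ee_pos: [0.627, 0.1957, 0.0702]
ee_rot: [-2.193, -2.248, 0.002]
wrist_force: [0.1, 0.4, -0.9]
gripper_width: 0.707
grasp_force: 30.0
```

```bash
python3 -c "
from h import *
go(670,-178.8,120,9.5)"
```

```text
t 20.1 tcp [627.  195.7  70.2] closing 1.4 tilt 0.08 w 61.5 g 30.0 F [ 0.1  0.4 -0.9] j6 0.11
  -> xyz [-375.5   33.6  -49.8] roll -8.1 (alt 171.9 )
```

>>> carry_out(
  rows=[
    {"hand": 0.5, "x": 0, "y": 0, "z": -20, "roll": 0},
    {"hand": 0.5, "x": -10, "y": 1, "z": -45, "roll": 0},
    {"hand": 0.5, "x": -40, "y": 4, "z": -60, "roll": -1},
    {"hand": 0.5, "x": -80, "y": 7, "z": -60, "roll": -2},
    {"hand": 0.5, "x": -120, "y": 11, "z": -60, "roll": -3},
  ],
)

```text
clock: 20.6
ee_pos: [0.6422, 0.0755, 0.1323]
ee_rot: [2.13, 2.306, 0.003]
wrist_force: [0.9, 0.4, -0.0]
gripper_width: 0.71
grasp_force: 30.0
```

>>> carry_out(
  rows=[
    {"hand": 0.5, "x": -40, "y": 3, "z": 0, "roll": -1},
    {"hand": 0.5, "x": -80, "y": 5, "z": 0, "roll": -2},
    {"hand": 0.5, "x": -120, "y": 8, "z": 0, "roll": -3},
    {"hand": 0.5, "x": -160, "y": 10, "z": 0, "roll": -4},
    {"hand": 0.5, "x": -200, "y": 13, "z": 0, "roll": -5},
  ],
)

```text
clock: 21.1
ee_pos: [0.6701, -0.124, 0.1313]
ee_rot: [2.03, 2.396, 0.001]
wrist_force: [0.3, -0.3, -0.7]
gripper_width: 0.704
grasp_force: 30.0
```

```bash
python3 -c "
from h import *
go(670,-178.8,90,9.5)
c=cam('scene'); save(c,'tray.png',(130,120,400,300),2.6)"
```

```text
t 21.1 tcp [ 670.1 -124.   131.3] closing 9.5 tilt 0.05 w 61.3 g 30.0 F [ 0.3 -0.3 -0.7] j6 -0.51
  -> xyz [-54.1  -9.1  41.3] roll -0.0 (alt 180.0 )
```

View pics/tray.png

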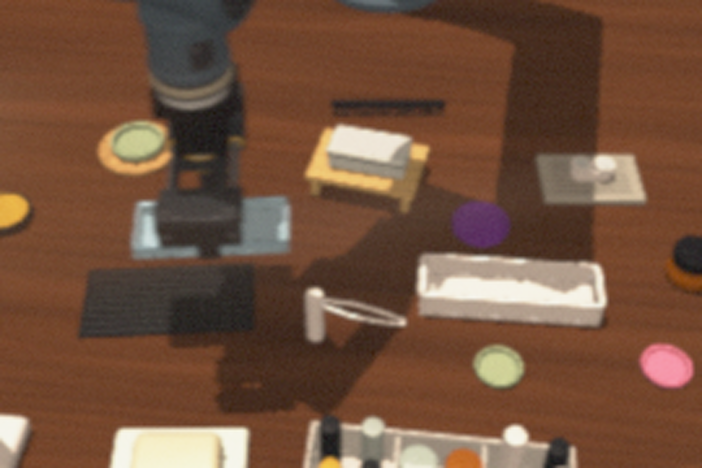

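The tray is held level at (212,228), short of the mat. Everything else is in place.

>>> carry_out(
  rows=[
    {"hand": 0.5, "x": -25, "y": -4, "z": 5, "roll": 0},
    {"hand": 0.5, "x": -45, "y": -8, "z": 20, "roll": 0},
    {"hand": 0.5, "x": -54, "y": -9, "z": 45, "roll": 0},
    {"hand": 0.5, "x": -54, "y": -9, "z": 75, "roll": 0},
    {"hand": 0.5, "x": -54, "y": -9, "z": 75, "roll": 0},
  ],
)

```text
clock: 21.65
ee_pos: [0.666, -0.1759, 0.0502]
ee_rot: [-2.026, -2.388, 0.005]
wrist_force: [-0.4, 0.5, -0.5]
gripper_width: 0.71
grasp_force: 30.0
```

Run:
```python
from h import *
go(669.5,-178.8,27.5,9.5)
c=cam('top'); W=cloud(c); z=W[...,2]*1000; H=cv2.cvtColor(c['pixels'],cv2.COLOR_RGB2HSV).astype(int)
m=np.zeros(z.shape,bool); m[100:185,260:385]=1; m&=(H[...,0]>80)&(H[...,0]<115)&(H[...,2]>120)&(z<75)
rect(W,m,'tray in hand')
go(669.5,-178.8,27.5,9.5)
```

```text
t 21.65 tcp [ 666.  -175.9   50.2] closing 9.4 tilt 0.61 w 61.7 g 30.0 F [-0.4  0.5 -0.5] j6 -0.58
  -> xyz [-3.5  3.2 22.7] roll -0.1 (alt 179.9 )Traceback (most recent call last):
  File "<stdin>", line 5, in <module>
  File "h.py", line 22, in rect
    print(name,'c',np.round(c,1),'size',np.round(s,1),'long-axis deg',round(a,1),'z',np.round(np.percentile(P[:,2]*1000,[5,50,95]),1),'n',len(P))
                                                                                              ~~~~~~~~~~~~~^^^^^^^^^^^^^^^^^^^^^^^
    return _quantile_unchecked(
        a, q, axis, out, overwrite_input, method, keepdims, weights)
    return _ureduce(a,
                    func=_quantile_ureduce_func,
    ...<5 lines>...
                    overwrite_input=overwrite_input,
                    method=method)
    r = func(a, **kwargs)
    result = _quantile(arr,
                       quantiles=q,
    ...<2 lines>...
                       out=out,
                       weights=wgt)
    slices_having_nans = np.isnan(arr[-1, ...])
                                  ~~~^^^^^^^^^
IndexError: index -1 is out of bounds for axis 0 with size 0
```

>>> carry_out(
  rows=[
    {"hand": 0.5, "x": -3, "y": 2, "z": 8, "roll": 0},
    {"hand": 0.5, "x": -3, "y": 2, "z": 14, "roll": 0},
    {"hand": 0.5, "x": -3, "y": 2, "z": 17, "roll": 0},
    {"hand": 0.5, "x": -3, "y": 2, "z": 17, "roll": 0},
    {"hand": 0.5, "x": -3, "y": 2, "z": 17, "roll": 0},
  ],
)

```text
clock: 22.2
ee_pos: [0.6726, -0.1795, 0.0387]
ee_rot: [2.031, 2.396, 0.0]
wrist_force: [-0.7, -0.7, 0.3]
gripper_width: 0.71
grasp_force: 30.0
```

Run:
```python
from h import *
go(669.5,-178.8,27.5,9.5)
```

```text
t 22.2 tcp [ 672.6 -179.5   38.7] closing 9.4 tilt 0.04 w 61.8 g 30.0 F [-0.7 -0.7  0.3] j6 -0.59
  -> xyz [ 1.2 -2.9 11.2] roll -0.1 (alt 179.9 )
```

>>> carry_out(
  rows=[
    {"hand": 0.5, "x": 0, "y": -3, "z": 4, "roll": 0},
    {"hand": 0.5, "x": 0, "y": -3, "z": 8, "roll": 0},
    {"hand": 0.5, "x": 0, "y": -3, "z": 9.5, "roll": 0},
    {"hand": 0.5, "x": 0, "y": -3, "z": 10.5, "roll": 0},
    {"hand": 0.5, "x": 0, "y": -3, "z": 10.5, "roll": 0},
  ],
)

```text
clock: 22.7
ee_pos: [0.6694, -0.1802, 0.0277]
ee_rot: [-2.031, -2.396, 0.0]
wrist_force: [0.2, -1.2, -0.7]
gripper_width: 0.709
grasp_force: 30.0
```

Run:
```python
from h import *
go(669.5,-178.8,27.5,9.5)
```

```text
t 22.7 tcp [ 669.4 -180.2   27.7] closing 9.4 tilt 0.0 w 61.7 g 30.0 F [ 0.2 -1.2 -0.7] j6 -0.59
  -> xyz [1.4 0.3 0.2] roll -0.1 (alt 179.9 )
```

>>> carry_out(
  rows=[
    {"hand": 0.5, "x": 0, "y": 0, "z": 0.3, "roll": 0},
    {"hand": 1, "x": 0, "y": 0, "z": 0.3, "roll": 0},
    {"hand": 1, "x": 0, "y": 0, "z": 0.3, "roll": 0},
    {"hand": 1, "x": 0, "y": 0, "z": 0.3, "roll": 0},
    {"hand": 1, "x": 0, "y": 0, "z": 0.3, "roll": 0},
  ],
)

```text
clock: 23.2
ee_pos: [0.6695, -0.1802, 0.0276]
ee_rot: [2.031, 2.396, 0.0]
wrist_force: [-0.2, -0.6, -0.2]
gripper_width: 0.961
grasp_force: 0.0
```

>>> carry_out(
  rows=[
    {"hand": 1, "x": 0, "y": 0, "z": -5, "roll": 0},
    {"hand": 1, "x": 0, "y": 0, "z": -30, "roll": 0},
    {"hand": 1, "x": 0, "y": 0, "z": -70, "roll": 0},
    {"hand": 1, "x": 0, "y": 0, "z": -115, "roll": 0},
    {"hand": 1, "x": 0, "y": 0, "z": -150, "roll": 0},
  ],
)

```text
clock: 23.7
ee_pos: [0.6701, -0.1804, 0.1806]
ee_rot: [2.03, 2.394, 0.001]
wrist_force: [0.9, -0.0, -0.3]
gripper_width: 1.001
grasp_force: 0.0
```

>>> carry_out(
  rows=[
    {"hand": 1, "x": 45, "y": -15, "z": 0, "roll": 0},
    {"hand": 1, "x": 90, "y": -30, "z": 0, "roll": 0},
    {"hand": 1, "x": 135, "y": -45, "z": 0, "roll": 0},
    {"hand": 1, "x": 180, "y": -60, "z": 0, "roll": 0},
    {"hand": 1, "x": 215, "y": -70, "z": 0, "roll": 0},
  ],
)

```text
clock: 24.2
ee_pos: [0.563, 0.0227, 0.178]
ee_rot: [-2.03, -2.396, 0.0]
wrist_force: [0.2, 0.1, -0.4]
gripper_width: 1.0
grasp_force: 0.0
```

Run:
```python
from h import *
go(625,185,185,9.5)
c=cam('top'); W=cloud(c); z=W[...,2]*1000
m=at(W,z,16,35,(265,95,385,185)); rect(plane(c,.025),m,'tray on mat'); rect(W,m,'')
save(c,'end_top.png',None,1.5)
```

```text
t 24.2 tcp [563.   22.7 178. ] closing 9.5 tilt 0.06 w 87.0 g 0.0 F [ 0.2  0.1 -0.4] j6 -0.32
  -> xyz [149.9  87.8  -7. ] roll -0.0 (alt 180.0 )
tray on mat c [ 668.3 -180. ] size [151.7  64.8] long-axis deg -80.4 z [25. 25. 25.] n 338
 c [ 669.5 -180.7] size [151.8  64.3] long-axis deg -80.2 z [16.9 23.  26.6] n 338
```

View pics/end_top.png

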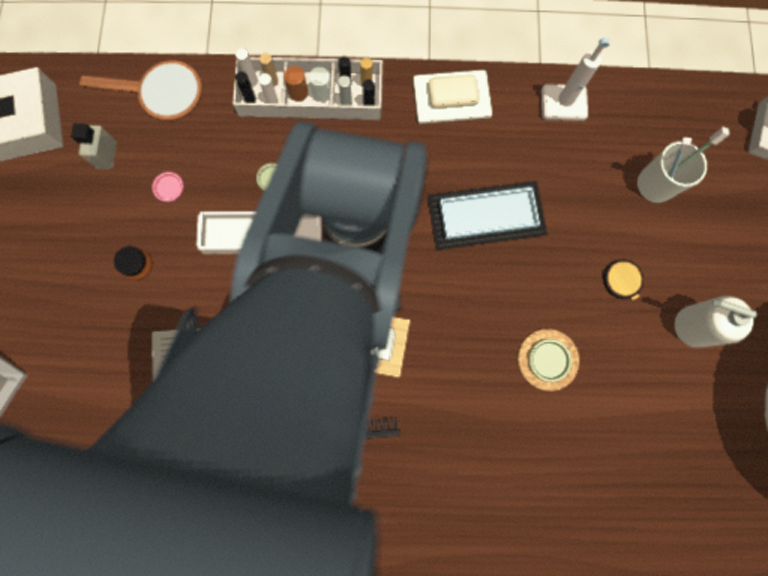

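The tray is centred on the mat at (487,213), the dish is on the coaster at (549,360), and the white tray is where it stood. The gripper is clear, so I'm handing in.

```bash
python3 -c "
from h import *
print(ticket.close_job())"
```

```text
the job is handed in; nothing more can be done
None
```

The job is handed in: the lens case, ring dish, aluminium box and blue tray each stand on their own places, with the box about 3 mm off centre along the riser. The white tray stayed where it was and the dish was not dropped.

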